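# Screw down the short foot of the hub stand

### The arm

A 6-joint arm with a two-finger parallel gripper is mounted at the origin on the work surface. World frame = base frame: x ahead of the robot, y to its left, z up, the work surface at z = 0. Lengths are in m, angles in degrees, forces in N, time in s.
With the tool pointing down it reaches from about 0.4 to 0.825 m from the base axis. Payload 7 kg.
Tool frame: the origin (TCP) lies at the centre of the arm's flange, where the gripper is bolted on; the fingertips stand 178 mm ahead of it and the grasp point (between the pads) lies 159 mm ahead of it (ctrl.hold_point_z is the distance from the TCP to the grasp point, in m); z points along the fingers, y is the line along which they close (so a half turn about z gives the same grasp; the last joint's range is limited). The gripper opens to 88 mm and grips with 3 to 60 N. Pads are 19 mm wide; open, the fingers measure 130 mm over their backs; the gripper's body (78 mm by 193 mm) begins 47 mm behind the grasp point.
Start: joints at [87.324, 20.546, 0.682, 0, -70.136, -16.507], TCP at [0.222, 0.637, 0.405] pointing down, gripper open.
Joint ranges: [-176.03, 176.03], [-82.01, 121.73], [-58.28, 71.71], [-173.87, 95.51], [-174.79, -0.11], [-173.66, 173.66]. Speed limits (degrees/s): [136.94, 136.94, 172.46, 180, 180, 180].

### API

Orientations are given as [roll, pitch, yaw] about the fixed x, y, z axes, in that order (R = Rz(yaw) Ry(pitch) Rx(roll)).
In Python, from plant import ctrl gives the robot as it stands.
- The arm moves only by the shell command python3 -m inch 'ROWS'. ROWS is JSON, one flat list of numbers, 7 for each row, row after row: the closure, from 0 (fully open) to 1 (shut), then the shift along the tool's x, y, z in mm, then the turn, a rotation vector about the tool's x, y, z in degrees. In form: [hand, x, y, z, wx, wy, wz, hand, x, y, z, wx, wy, wz, ...]. A call has 1 to 5 rows; each row is the pose to reach, as a shift and turn from the pose commanded when the call began, along the tool's axes at that moment; what a row does not reach only later rows make up. A row lasts 1/10 s, in which the tool goes at most 50 mm and 8.59 degrees, less where a joint would pass 70% of its speed; a pose out of reach is approached as far as the arm can. A call with a gripper value outside its range is refused whole. The fingers move at their own pace and stop on an object; the grip force is fixed at half the most. Time passes only in rows, so rows that repeat a pose let the fingers close. It gives the time, the measured TCP pose, the force, the opening and the grip force at its end, in the units of the state.
- ctrl.get_obs(): the state, without advancing time (a new reading comes with each control period).
- ctrl.snapshot(name): name is "scene" or "side" or "wrist"; returns a dict with "frame" (384x512x3 uint8, red, green, blue), "K" (3x3 intrinsics, pixels), "R" (3x3) and "t" (3): a world point X has camera coordinates R X + t. Camera axes: x right, y down, z forward; pixel columns grow to the right and rows downward; lengths in m; the calibration is good to about 2 mm. A picture is of the moment at which its call begins. There is no depth.
- ctrl.close_job(): hands the job in; it is judged then, once.
Trained networks look in a picture, given as the dict that the camera call returned (one of the last four; its "shot" number tells which), for a name from the list of things; names that differ only in an ending like _2 or _b are one class to them, and where a whole thing is asked for, a point or a joint stands for the part that bears it (a point fixed in the world has none). Each returns a list of dicts, best first, with "p" (0 to 1); they miss things now and then, are a little off and sometimes report something else, mostly with a low value. They report only what shows in the picture. A call takes as long as a camera call.
- ctrl.recognise(picture, thing): "location" ([x, y, z] in m, in world coordinates, good to about 4 mm: the middle of the surface that is visible of it).
- ctrl.trace(picture, thing): "pixels" (384x512 bool, what is visible of it).
- ctrl.mark_of(picture, thing): "location" ([x, y, z] in m, in world coordinates, good to about 4 mm: a listed point, or the origin of a listed thing).
The state is a dict: "clock": time; "joint_pos": joint angles; "qvel": joint speeds; "tau": joint torques, N m; "tool_pos": TCP position; "orientation": TCP orientation; "force": force on the tool from outside, world axes, zero at the start; "moment": the same for the moment, N m; "opening": finger opening in m; "gripper_force": force on a finger pad.
Only numpy, scipy, OpenCV 4.12 (cv2) and the standard library are available. Lean on these libraries where they do the work, as an engineer would, in place of code of your own. Each camera call takes 0.05 s, during which the arm holds its last target. There are 200 camera calls.

### The job

The blue hub-building stand rocks on the plank because its one screw foot, under the red knob, hangs short. Turn the red knob clockwise seen from above, by less than a quarter turn, until its bar lies along the white line on the plate and the foot bears on the plank, then let go. Leave the stand where it is and do not turn the black clamp knob.

Things in the scene. Friction and masses are not known exactly. Their poses are not given: they have to be found in the camera images.
- stand: Loose 2.4 kg stand: blue plate 300 (x) by 240 (y) mm, top 32 mm up, on three fixed feet; post and bicycle hub to 180 mm high round x +60, y -60 mm. Origin: on the plank under the plate's centre; z up, x away from the robot, yaw within 0.5 rad. The red knob and screw foot are at (-110, +80) mm; pressing there over 4 N tips it. A white line on the plate runs along x through the red knob's axis.
- level_knob (a joint): Red bar knob, rad, clockwise from above. Bar 46 mm long, 12 thick, upright flat sides 42 to 78 mm over the plank, on a 26 mm wide hub. At 0 it lies along the stand's y, at 1.571 along x (the white line). Starts 0.25 to 0.75, range to 2.4, stays put, resists 0.12 N m. Does not rise. 1 rad lowers the foot 5 mm: it touches at 1.40, bears at 1.571, lifts the plate off another foot beyond.
- foot: Screw foot: black rubber disc of 30 mm diameter, 10 mm thick, under the plate, on the red knob's upright axis. Origin: centre of its sole, so its x and y are those of the red knob's axis. The sole hangs 3 to 6 mm over the plank at the start and comes down as the red knob turns clockwise.
- clamp_knob (a joint): Black bar knob, same shape and height as the red one, at (-110, -80) mm of the stand; rad, clockwise from above; within 0.15 of 0 (bar along the stand's y) at the start. It is the post's clamp: leave it as it is.

How it is judged:
By the outcome, as a careful person would: the job done as asked, in the order asked, and still so for the second after the job is handed in, with the robot touching nothing.
It also fails if it takes over 29 s, if anything falls off the work surface, if the arm or the gripper's body presses on something with over 40 N, if the wrist force passes 120 N, or if a joint passes its speed limit or range.

## Working session

There is one attempt and no reset: what is moved stays moved. The work goes in short steps, Python scripts to look and compute and a shell command to move; the robot and the scene stay as the last step left them, time stands still between calls to the robot, and variables do not carry over. Pictures are saved under pics/ and viewed, at most 10 in all, crops included, and the job is handed in when it is done.

```bash
mkdir -p pics; python3 - <<'E'
from plant import ctrl
import cv2,numpy as np
o=ctrl.get_obs();print(o['clock'],o['tool_pos'],o['orientation'],o['opening'],ctrl.hold_point_z)
for n in ['scene','side','wrist']:
    p=ctrl.snapshot(n);cv2.imwrite(f'pics/{n}0.png',p['frame'][:,:,::-1])
    for th in ['stand','level_knob','foot','clamp_knob']:
        print(n,th,[(np.round(d['location'],3),round(d['p'],2)) for d in ctrl.mark_of(p,th)[:2]],[(np.round(d['location'],3),round(d['p'],2)) for d in ctrl.recognise(p,th)[:2]])
a=[cv2.imread(f'pics/{n}0.png') for n in ['scene','side']]
b=cv2.resize(np.hstack(a),(800,300));cv2.imwrite('pics/both0.png',b)
E
```

```text
0.0 [0.22173015 0.63733285 0.40372071] [ 1.79902805e+02 -9.09590920e-03 -1.91892865e+01] 0.08786513578480047 0.1593
scene stand [(array([ 0.656, -0.097,  0.   ]), 0.98)] [(array([ 0.703, -0.092,  0.032]), 0.61)]Traceback (most recent call last):
  File "<stdin>", line 7, in <module>
ValueError: it knows: foot, stand
```

```bash
python3 - <<'E'
from plant import ctrl
import cv2,numpy as np
for n in ['scene','side']:
    p=ctrl.snapshot(n);cv2.imwrite(f'pics/{n}0.png',p['frame'][:,:,::-1])
    for th in ['stand','foot','level_knob','clamp_knob']:
      for f in ['mark_of','recognise']:
        try: print(n,th,f,[(np.round(d['location'],3),round(d['p'],2)) for d in getattr(ctrl,f)(p,th)[:2]])
        except ValueError as e: print(n,th,f,e)
a=[cv2.imread(f'pics/{n}0.png') for n in ['scene','side']]
b=cv2.resize(np.hstack(a),(800,300));cv2.imwrite('pics/both0.png',b)
print(ctrl.get_obs()['clock'])
E
```

```text
scene stand mark_of [(array([ 0.656, -0.099, -0.   ]), 0.92)]
scene stand recognise [(array([ 0.7  , -0.091,  0.032]), 0.59)]
scene foot mark_of []
scene foot recognise []
scene level_knob mark_of it knows: foot, stand
scene level_knob recognise [(array([ 0.529, -0.055,  0.066]), 0.73)]
scene clamp_knob mark_of it knows: foot, stand
scene clamp_knob recognise [(array([ 0.581, -0.21 ,  0.064]), 0.76)]
side stand mark_of [(array([ 0.655, -0.096, -0.007]), 0.84)]
side stand recognise [(array([ 0.674, -0.082,  0.03 ]), 0.72)]
side foot mark_of []
side foot recognise []
side level_knob mark_of it knows: foot, stand
side level_knob recognise [(array([ 0.527, -0.044,  0.057]), 0.8)]
side clamp_knob mark_of it knows: foot, stand
side clamp_knob recognise [(array([ 0.577, -0.197,  0.059]), 0.47)]
0.85
```

View pics/both0.png

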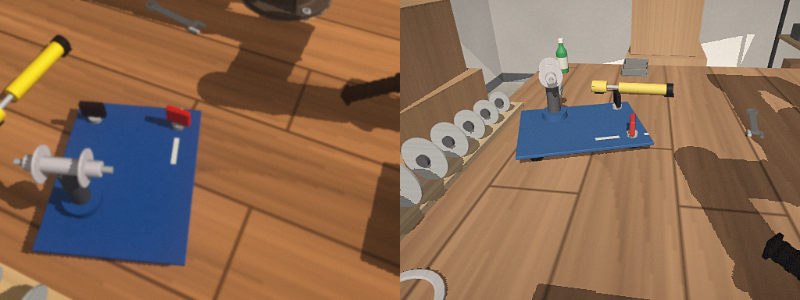

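The side view shows the blue stand with the red knob near its front edge, at (632,125). In the scene view the red knob is at (178,118), the white line at (175,150) and the black knob at (92,110). The stand's yaw is about 18°, which puts the red knob near (0.527, -0.055). I'll move above it now.

```bash
python3 -m inch '[0,34,36,4,0,0,0, 0,68,73,8,0,0,0, 0,102,109,12,0,0,0, 0,136,146,16,0,0,0, 0,170,183,20,0,0,0]'
python3 -m inch '[0,34,36,4,0,0,0, 0,68,73,8,0,0,0, 0,102,109,12,0,0,0, 0,136,146,16,0,0,0, 0,170,183,20,0,0,0]'
python3 -m inch '[0,34,36,4,0,0,8, 0,68,73,8,0,0,16, 0,102,109,12,0,0,24, 0,136,146,16,0,0,32, 0,175,187,20,0,0,40]'
```

```text
clock: 1.35
tool_pos: [0.3223, 0.4077, 0.3848]
orientation: [-180.0, -0.0, -19.2]
force: [1.2, 0.4, -0.5]
opening: 0.0875
gripper_force: 0.0
clock: 1.85
tool_pos: [0.4222, 0.1798, 0.3652]
orientation: [-179.9, -0.0, -19.1]
force: [1.9, 1.1, -0.0]
opening: 0.0877
gripper_force: 0.0
clock: 2.35
tool_pos: [0.5232, -0.0479, 0.3456]
orientation: [-179.9, -0.0, -59.5]
force: [2.2, 1.3, 0.1]
opening: 0.0874
gripper_force: 0.0
```

```bash
python3 -m inch '[0,0,0,0,0,0,8, 0,0,0,0,0,0,16, 0,0,0,0,0,0,24, 0,0,0,0,0,0,32, 0,0,0,0,0,0,40]' >/dev/null
cat > h.py <<'E'
from plant import ctrl
import cv2,numpy as np
def plane(p,uv,z):
    R,t,K=map(np.array,(p['R'],p['t'],p['K'])); c=-R.T@t
    uv=np.atleast_2d(uv).astype(float)
    d=(R.T@np.linalg.inv(K)@np.c_[uv,np.ones(len(uv))].T).T
    return c+d*((z-c[2])/d[:,2])[:,None]
def rect(p,mask,z):   # min-area rectangle of the biggest blob, projected to height z
    n,l,s,_=cv2.connectedComponentsWithStats(mask.astype(np.uint8))
    if n<2: return None
    k=1+np.argmax(s[1:,4]); v,u=np.nonzero(l==k)
    P=plane(p,np.c_[u,v],z)[:,:2]
    (c,(w,h),a)=cv2.minAreaRect((P*1000).astype(np.float32))
    if h>w: w,h,a=h,w,a+90
    return np.round(c,1),round(w,1),round(h,1),round((a+90)%180-90,1)
def red(p):
    h=cv2.cvtColor(p['frame'],cv2.COLOR_RGB2HSV); return ((h[...,0]<8)|(h[...,0]>172))&(h[...,1]>150)&(h[...,2]>60)
E
python3 - <<'E'
from h import *
p=ctrl.snapshot('wrist');cv2.imwrite('pics/w1.png',p['frame'][:,:,::-1])
print(ctrl.get_obs()['tool_pos'],ctrl.get_obs()['orientation'])
print('cam',-np.array(p['R']).T@p['t'])
print(rect(p,red(p),.078))
for th in ['level_knob','clamp_knob']:
    print(th,[(np.round(d['location'],3),round(d['p'],2)) for d in ctrl.recognise(p,th)[:1]])
for th in ['stand','foot']:
    print(th,[(np.round(d['location'],3),round(d['p'],2)) for d in ctrl.mark_of(p,th)[:1]])
E
```

```text
[ 0.5227918  -0.0459494   0.34545244] [-1.79989169e+02  4.77040678e-03 -1.00010481e+02]
cam [ 0.51258075 -0.11071983  0.32715428]
(array([525.6, -60.3]), 48.5, 12.7, -87.5)
level_knob [(array([ 0.525, -0.062,  0.078]), 0.83)]
clamp_knob [(array([ 0.572, -0.196,  0.07 ]), 0.76)]
stand [(array([ 0.657, -0.102, -0.002]), 0.86)]
foot []
```

View pics/w1.png

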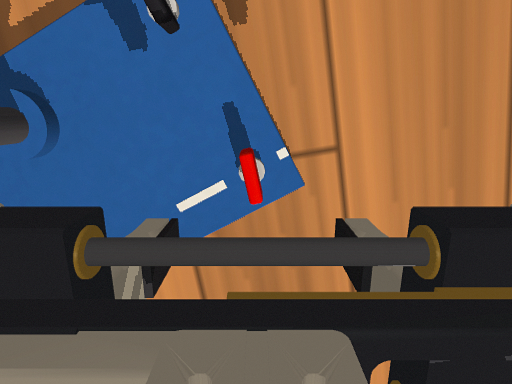

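The wrist view shows the red bar at about (251,177) and the white line in two pieces, at (201,196) and (283,153). The black knob is at (162,12), far away from the fingers.

```bash
cat >> h.py <<'E'
def line(p,lo,hi):
    f=p['frame'].astype(int); m=(f.min(2)>200)
    m[hi:]=0
    n,l,s,c=cv2.connectedComponentsWithStats(m.astype(np.uint8))
    for i in range(1,n):
        if s[i,4]>30: print('  white',s[i],rect(p,l==i,.032))
E
python3 - <<'E'
from h import *
p=ctrl.snapshot('wrist'); line(p,0,212)
E
```

```text
white [277 148  12  11  83] (array([493.8, -69.3]), 9.2, 8.0, 18.0)
  white [176 180  51  31 433] (array([581.6, -39.6]), 54.8, 8.5, 18.6)
```

```bash
python3 -m inch '[0,6,-2,20,0,0,-6, 0,12.4,-5,40,0,0,-12.5, 0,12.4,-5,60,0,0,-12.5, 0,12.4,-5,60,0,0,-12.5]'
python3 - <<'E'
from h import *
p=ctrl.snapshot('wrist');cv2.imwrite('pics/w2.png',p['frame'][:,:,::-1])
print(rect(p,red(p),.078)); line(p,0,384)
print(ctrl.get_obs()['tool_pos'],ctrl.get_obs()['orientation'])
E
```

```text
clock: 3.55
tool_pos: [0.5248, -0.0591, 0.283]
orientation: [179.7, -0.0, -86.6]
force: [-1.0, -0.7, 0.3]
opening: 0.0877
gripper_force: 0.0
(array([526.5, -66. ]), 42.9, 11.3, -87.2)
  white [289 182  14  13 128] (array([493.5, -68.8]), 9.6, 8.4, 17.9)
  white [165 204  54  20 443] (array([575.9, -41.2]), 43.0, 8.6, 18.5)
[ 0.52544303 -0.0589442   0.28452212] [ 1.79849361e+02 -2.98872976e-02 -8.66236647e+01]
```

View pics/w2.png

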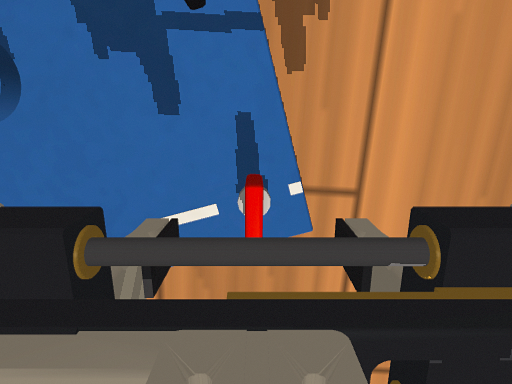

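The bar is central between the fingers, at about (254,205), and parallel to them. I'll descend and close loosely round it.

```bash
python3 -m inch '[0,0,-0.6,25,0,0,0.5, 0,0,-0.6,50,0,0,0.5, 0,0,-0.6,62,0,0,0.5, 0.5,0,-0.6,62,0,0,0.5, 0.7,0,-0.6,62,0,0,0.5]'
python3 -m inch '[0.8,0,0,0,0,0,0, 0.8,0,0,0,0,0,0, 0.8,0,0,0,0,0,0, 0.82,0,0,0,0,0,0, 0.82,0,0,0,0,0,0]'
```

```text
clock: 4.1
tool_pos: [0.527, -0.0587, 0.2243]
orientation: [-179.9, -0.0, -87.1]
force: [0.7, 0.0, 0.3]
opening: 0.0765
gripper_force: 0.0
clock: 4.6
tool_pos: [0.5264, -0.0588, 0.2235]
orientation: [-180.0, 0.0, -87.2]
force: [-0.1, 0.3, 0.5]
opening: 0.0373
gripper_force: 0.0
```

```bash
python3 -m inch '[0.83,0,0,0,0,0,0, 0.83,0,0,0,0,0,0, 0.83,0,0,0,0,0,0, 0.84,0,0,0,0,0,0, 0.84,0,0,0,0,0,0]'
python3 - <<'E'
from h import *
for n in ['wrist','scene']:
    p=ctrl.snapshot(n);cv2.imwrite(f'pics/{n}3.png',p['frame'][:,:,::-1])
    m=red(p); v,u=np.nonzero(m); print(n,m.sum(),u.mean() if m.sum() else 0)
    line(p,0,384)
cv2.imwrite('pics/c3.png',np.hstack([cv2.resize(cv2.imread('pics/wrist3.png'),(400,300)),cv2.resize(cv2.imread('pics/scene3.png'),(400,300))]))
E
```

```text
clock: 5.1
tool_pos: [0.5263, -0.0588, 0.2233]
orientation: [180.0, -0.0, -87.2]
force: [-0.2, 0.5, 0.4]
opening: 0.0142
gripper_force: 0.0
wrist 1693 257.806851742469
  white [307 202  13   5  36] (array([493.4, -73.1]), 7.3, 2.5, 2.8)
scene 52 238.8846153846154
```

View pics/c3.png

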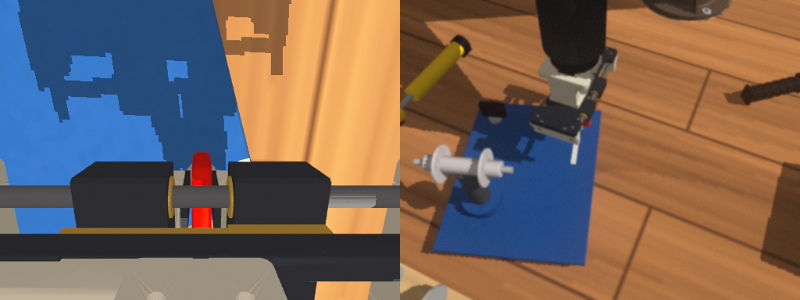

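The fingers have a 14 mm gap with the 12 mm bar inside and no contact (left half, red at (201,190)). I'll start turning clockwise, which is positive about the tool's z.

```bash
python3 -m inch '[0.84,0,0,0,0,0,6, 0.84,0,0,0,0,0,12, 0.84,0,0,0,0,0,18, 0.84,0,0,0,0,0,24, 0.84,0,0,0,0,0,30]'
python3 - <<'E'
from h import *
o=ctrl.get_obs();print(o['moment'],o['force'],o['gripper_force'],o['opening'])
p=ctrl.snapshot('wrist'); print(rect(p,red(p),.078)); line(p,0,384)
p=ctrl.snapshot('side'); print([np.round(d['location'],3) for d in ctrl.mark_of(p,'stand')])
E
```

```text
clock: 5.7
tool_pos: [0.526, -0.059, 0.2232]
orientation: [180.0, -0.0, -117.4]
force: [-1.1, -0.4, 0.7]
opening: 0.0144
gripper_force: 4.1
[-0.12649626  0.35008199  0.16085881] [-1.05880615 -0.4345461   0.69168835] 4.128073398023844 0.014375795469737319
(array([518.7, -78.5]), 20.0, 12.2, 69.2)
  white [286 178  21  20 191] (array([495. , -68.4]), 9.1, 8.2, -70.4)
[array([ 0.653, -0.097, -0.006])]
```

The knob is turning under a nearly pure couple. The bar lags the tool by about 6.5°, and the stand hasn't moved.

```bash
python3 -m inch '[0.84,0,0,0,0,0,8, 0.84,0,0,0,0,0,16, 0.84,0,0,0,0,0,24, 0.84,0,0,0,0,0,32, 0.84,0,0,0,0,0,40]'
python3 - <<'E'
from h import *
o=ctrl.get_obs();print(o['moment'],o['force'],o['gripper_force'],o['orientation'])
p=ctrl.snapshot('wrist'); cv2.imwrite('pics/w5.png',p['frame'][:,:,::-1]);print(rect(p,red(p),.078)); line(p,0,384)
E
```

```text
clock: 6.35
tool_pos: [0.5261, -0.0589, 0.2232]
orientation: [180.0, -0.0, -157.3]
force: [-1.2, -1.0, 1.0]
opening: 0.0138
gripper_force: 4.4
[-0.20791438  0.43474635  0.17649959] [-1.24523658 -1.02759519  1.04846961] 4.446553577436134 [ 1.79994095e+02 -4.76807917e-02 -1.57311553e+02]
(array([507.7, -68.9]), 20.2, 12.2, 29.0)
```

View pics/w5.png

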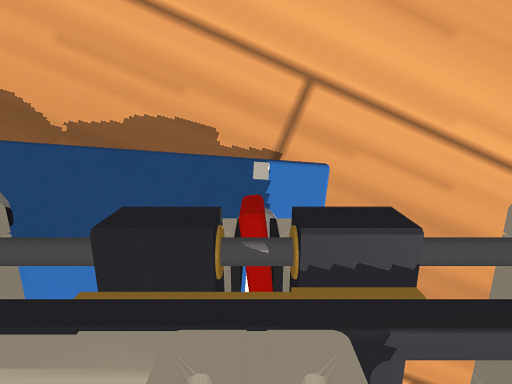

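The bar is at about 29° (252,240), with the white patch ahead of it at (261,170). It needs about 10° more.

```bash
python3 -m inch '[0.84,0,0,0,0,0,5, 0.84,0,0,0,0,0,10, 0.84,0,0,0,0,0,10, 0.84,0,0,0,0,0,10]'
python3 - <<'E'
from h import *
o=ctrl.get_obs();print(o['moment'])
p=ctrl.snapshot('wrist'); print(rect(p,red(p),.078))
E
python3 -m inch '[0.7,0,0,0,0,0,-3, 0.5,0,0,0,0,0,-3, 0.2,0,0,0,0,0,-3, 0,0,0,0,0,0,-3, 0,0,0,0,0,0,-3]'
python3 -m inch '[0,0,0,0,0,0,0, 0,0,0,0,0,0,0, 0,0,0,-40,0,0,0, 0,0,0,-80,0,0,0, 0,-20,0,-115,0,0,0]'
python3 - <<'E'
from h import *
p=ctrl.snapshot('wrist'); cv2.imwrite('pics/w6.png',p['frame'][:,:,::-1]);print(rect(p,red(p),.078)); line(p,0,384)
E
```

```text
clock: 6.8
tool_pos: [0.5262, -0.0589, 0.2237]
orientation: [-180.0, -0.0, -166.8]
force: [-2.8, -1.3, 5.6]
opening: 0.0143
gripper_force: 3.3
[-0.31504793  0.83795238  0.0841716 ]
(array([506.6, -65.7]), 20.3, 12.3, 19.6)
clock: 7.35
tool_pos: [0.5264, -0.0588, 0.2233]
orientation: [180.0, 0.0, -164.2]
force: [-0.1, 0.3, 0.8]
opening: 0.0487
gripper_force: 0.0
clock: 7.85
tool_pos: [0.5442, -0.0538, 0.3402]
orientation: [180.0, -0.0, -164.2]
force: [1.6, -0.3, -0.3]
opening: 0.0858
gripper_force: 0.0
(array([525. , -59.2]), 47.7, 11.7, 20.0)
  white [250 123  10  10  97] (array([494. , -69.5]), 8.5, 8.4, -74.2)
  white [254 199  11  38 319] (array([579.8, -40.7]), 40.4, 8.5, 18.8)
```

View pics/w6.png

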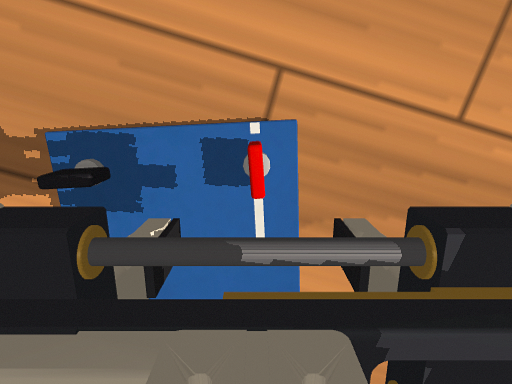

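The bar at (257,170) now lies along the white line, 20.0° against 18.6° (about 0.02 rad). The plate hasn't moved: the white patch is still within 0.3 mm of where it was. The black knob at (75,177) is untouched and the gripper is clear, so I'm handing in.

```bash
python3 -m inch '[0,0,0,-40,0,0,0, 0,0,0,-40,0,0,0, 0,0,0,-40,0,0,0]'; python3 -c "
from plant import ctrl
print(ctrl.close_job())"
```

```text
clock: 8.2
tool_pos: [0.5456, -0.0533, 0.379]
orientation: [180.0, 0.1, -164.2]
force: [-0.5, 0.6, -1.2]
opening: 0.0876
gripper_force: 0.0
the job is handed in; nothing more can be done
None
```

I turned the red knob about 73° clockwise, so its bar lies within about 1.5° of the white line and the foot should be bearing on the plank (not seen directly). I then released it without moving the stand or touching the black knob, and handed the job in at 8.2 s.

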